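# Load-test a radio battery pack on the desk tester

### The arm

A 6-joint arm with a two-finger parallel gripper is mounted at the origin on the work surface. World frame = base frame: x ahead of the robot, y to its left, z up, the work surface at z = 0. Lengths are in m, angles in degrees, forces in N, time in s.
With the tool pointing down it reaches from about 0.4 to 0.825 m from the base axis. Payload 7 kg.
Tool frame: the origin (TCP) lies midway between the tips of the shut fingers; the grasp point (between the pads) lies 19 mm behind it; z points along the fingers, y is the direction in which the jaws open and shut (so a half turn about z gives the same grasp; the last joint's range is limited). The gripper opens to 88 mm and grips with 3 to 60 N. Pads are 19 mm wide; open, the fingers measure 130 mm over their backs; the gripper's body (78 mm by 193 mm) begins 47 mm behind the grasp point.
Start: joints at [-56.832, 20.546, 0.682, 0, -70.136, -16.507], TCP at [0.194, -0.647, 0.227] pointing down, gripper open.
Joint ranges: [-176.03, 176.03], [-82.01, 121.73], [-58.28, 71.71], [-173.87, 95.51], [-174.79, -0.11], [-173.66, 173.66]. Speed limits (degrees/s): [136.94, 136.94, 172.46, 180, 180, 180].

### API

Orientations are given as a 3x3 rotation matrix whose columns are the frame's x, y, z axes.
In Python, from rig import robot gives the robot as it stands. Calls block until the motion is done:
- robot.goto(position, orientation): joint-space move of the TCP to a pose.
- robot.servo_line(position, ori=None, speed=0.15): straight line of the TCP; ori=None keeps the orientation; speed is the mean speed in m/s.
- robot.movej(angles): joint-space move.
- robot.move_gripper(opening): opening from 0.0 (shut) to 1.0 (fully open); the grip force is fixed at half the most; returns when the fingers have stopped.
- robot.dwell(seconds).
- robot.ik(position, orientation): joint angles nearest the present ones, or None.
- robot.grab_frame(name): name is "scene" or "top"; returns (picture, depth): 384x512x3 uint8, red, green, blue; 384x512 float32, m along the optical axis (not along the pixel's ray), 0 where there is no reading.
- robot.camera_info(name): a dict with "vfov" (degrees; the focal length in pixels is half the picture's height over the tangent of half this angle, whatever the lens; pixels are square), "cx", "cy" (the principal point, pixels), "view" (4x4, takes a point from world to camera coordinates). Camera axes: x right, y down, z forward; pixel columns grow to the right and rows downward; lengths in m; the calibration is good to about 2 mm. A picture is of the moment at which its call begins. camera_info takes no time and is no camera call.
A pose or a line that the arm cannot do raises robot.Unreachable and nothing moves.
- robot.job_done(): hands the job in, once; it reports no verdict.
Readings, each from a call of its own:
- robot.read_t(): time.
- robot.read_qpos(): joint angles.
- robot.read_qvel(): joint speeds.
- robot.read_effort(): joint torques, N m.
- robot.read_position(): TCP position.
- robot.read_tcp_rot(): TCP orientation.
- robot.read_force(): force on the tool from outside, world axes, zero at the start.
- robot.read_ft_torque(): the same for the moment, N m.
- robot.read_grip_width(): opening from 0.0 (shut) to 1.0 (fully open).
Only numpy, scipy, OpenCV 4.12 (cv2) and the standard library are available. Lean on these libraries where they do the work, as an engineer would, in place of code of your own. Each camera call takes 0.05 s, during which the arm holds its last target.

### The job

Put the blue battery pack into the bay of the grey desk tester and press it down until it is fully home, its shoulders flush with the tester's top, and let go of it. Then press the orange paddle of the spring-return load dial down with the fingers, past the first two clicks to the third and last one, and keep it there: the program finishes while the fingers still hold the paddle down at the third click. Leave the white pack, the mug and the mouse where they are.

Things in the scene. Friction and masses are not known exactly. Their poses are not given: they have to be found in the camera images.
- blue_pack_center (a point): Blue battery pack, white band, loose, about 0.18 kg, upright. Block 60 (x) x 40 (y) x 36 mm high (lowest 5 mm 2 mm narrower each side) with a black grip ridge along x centred on its top: 44 (x) x 14 (y) x 18 mm high. In all 54 mm high; this point is its centre, 27 mm above the underside, 9 mm below the shoulders, 27 mm below the ridge's top. Same when turned half round about z.
- white_pack_center (a point): Cream-white battery pack of the same shape: a bystander, leave it.
- tester: Grey battery tester, fixed, 150 (x) x 200 (y) x 60 mm high, origin at the centre of its underside. The dial is at the front (own -x) of its -y half, the bay in the top of its +y half, a flat display in its top behind the dial. At rest the paddle's end rises 41 mm above its top, the disc 30 mm; a seated pack's ridge stands 18 mm above it.
- bay_mouth (a point): Centre of the bay's mouth, level with the tester's top, 60 mm above the desk; axes as the tester's. The bay is 64 (x) x 44 mm (y), outlined in blue; the pack fits with 2 mm play all round, its 60 mm side along x, either way round. Inside is a level sled (see sled): a pack set on it stands 10 mm proud; pressed home, its shoulders are level with the tester's top.
- bay_floor (a point): Centre of the top of the sled when it is fully down: 36 mm below bay_mouth, where the underside of a fully seated pack lies; axes as the tester's.
- sled (a joint): Travel of the sled in the bay, m: 0 up (start; its top 26 mm below bay_mouth), 0.010 fully down (hard stop). It slides stiffly: it takes a push of about 6 N, the pack's own weight does not move it, and it stays where it is left.
- paddle_top (a point): Middle of the upper face of the orange paddle, to be pressed here, 65 mm from the axle; moves with the dial. Paddle 8 mm thick, 32 mm wide (tester's y), 45 to 87 mm from the axle. It points to the tester's -x, clear of the housing, 26 deg above level at rest, 26 deg below level at the third click. It goes down 57 mm in all (a broad fingertip some 48 mm), drifting under 8 mm along x.
- dial_axle (a point): Axle of the load dial (level, along the tester's y), 62 mm above the desk; the black disc has a radius of 28 mm. Axes as the tester's.
- dial (a joint): Dial angle, rad: 0 at rest (start), clicks at 0.30, 0.60 and 0.90, hard stop at 0.94; grows as the paddle goes down. A spring drives it back to 0 from anywhere when let go: the clicks do not keep it. Pressing at paddle_top takes some 3 to 13 N on the way, rippling at each click, and 7 to 13 N to hold at the third.
- mug: White mug, about 80 mm across and 90 mm high, origin at the centre of its underside: a bystander.
- mouse_center (a point): Black computer mouse, about 80 x 60 x 33 mm, point near its middle 15 mm above the desk: a bystander.
There are look-alikes about, which are no part of the job. There is more than one size of the part that bears blue_pack_center; the job needs the middle-sized.

How it is judged:
By the outcome, as a careful person would: the job done as asked, in the order asked, and still so for the second after the job is handed in, while the arm keeps its last pose, push and grip.
It also fails if it takes over 58 s, if anything falls off the work surface, if the arm or the gripper's body presses on something with over 40 N, if the wrist force passes 120 N, or if a joint passes its speed limit or range.

## Working session

There is one attempt and no reset: what is moved stays moved. The work goes in short steps, each a Python script; the robot and the scene stay as the last script left them, time stands still between calls to the robot, and variables do not carry over. Pictures are saved under pics/ and viewed, and the job is handed in when it is done.

```bash
ls; mkdir -p pics
python3 - <<'E'
from rig import robot
import numpy as np,cv2
for n in("scene","top"):
    im,d=robot.grab_frame(n)
    np.savez(f"pics/{n}0.npz",im=im,d=d)
    cv2.imwrite(f"pics/{n}0.png",im[:,:,::-1])
    print(n,robot.camera_info(n),(d==0).mean())
print(robot.read_t())
E
```

```text
pics
scene {'vfov': 51.30783851943496, 'cx': 254.88819558670738, 'cy': 188.13601267642542, 'view': array([[ 0.80539302,  0.59244264, -0.0188095 , -0.3538271 ],
       [ 0.33215518, -0.47737456, -0.81350259, -0.09656039],
       [-0.4909328 ,  0.64894163, -0.58125703,  1.37529974],
       [ 0.        ,  0.        ,  0.        ,  1.        ]])} 0.0038604736328125
top {'vfov': 52.13022501421197, 'cx': 259.068837165672, 'cy': 190.8695276122578, 'view': array([[-0.00223006, -0.99996663, -0.00785853, -0.00899972],
       [-0.99541397,  0.00297132, -0.09561485,  0.48260322],
       [ 0.09563501,  0.00760927, -0.99538738,  1.27578629],
       [ 0.        ,  0.        ,  0.        ,  1.        ]])} 0.003977457682291667
0.1
```

View pics/scene0.png

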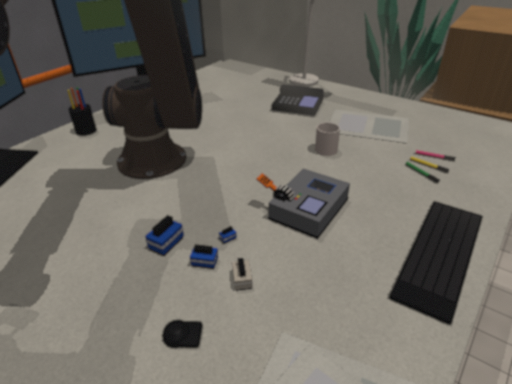

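View pics/top0.png

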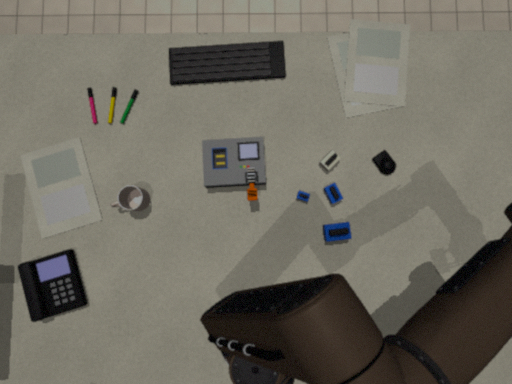

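The top view shows three blue blocks: large (337,232), middle (333,194) and small (303,197). It also shows the white pack (330,160), the tester (235,162) with its bay at (220,158), and the paddle at (252,192). I'll enlarge these.

```bash
cat > h.py <<'E'
import numpy as np,cv2
def ray(info,u,v,z,H=384):
    f=H/2/np.tan(np.radians(info['vfov']/2)); V=info['view']
    d=np.array([(u-info['cx'])/f,(v-info['cy'])/f,1.]); R=V[:3,:3]; c=-R.T@V[:3,3]; d=R.T@d
    return c+d*(z-c[2])/d[2]
def cloud(info,d):
    H,W=d.shape; f=H/2/np.tan(np.radians(info['vfov']/2)); V=info['view']
    u,v=np.meshgrid(np.arange(W),np.arange(H))
    P=np.stack([(u-info['cx'])/f*d,(v-info['cy'])/f*d,d],-1)
    return (P-V[:3,3])@V[:3,:3]
def crop(im,u0,u1,v0,v1,s,fn):
    c=cv2.resize(im[v0:v1,u0:u1],None,fx=s,fy=s,interpolation=cv2.INTER_CUBIC)
    for u in range((u0+9)//10*10,u1,10):
        cv2.putText(c,str(u),((u-u0)*s,8),0,.3,(255,0,0),1); cv2.line(c,((u-u0)*s,10),((u-u0)*s,16),(255,0,0),1)
    for v in range((v0+9)//10*10,v1,10):
        cv2.putText(c,str(v),(0,(v-v0)*s),0,.3,(255,0,0),1)
    cv2.imwrite(fn,c[:,:,::-1])
E
python3 - <<'E'
from h import *
im=np.load('pics/top0.npz')['im']
crop(im,195,275,130,210,7,'pics/c1.png')
crop(im,290,360,145,250,5,'pics/c2.png')
im=np.load('pics/scene0.npz')['im']
crop(im,140,360,160,300,3,'pics/c3.png')
from rig import robot
for n in("top",):
    d=np.load(f'pics/{n}0.npz')['d']; P=cloud(robot.camera_info(n),d)
    for u,v in [(333,194),(337,232),(303,197),(330,160),(220,175),(207,145),(207,180),(260,145),(252,192),(300,120)]: print(u,v,P[v,u].round(4))
E
```

```text
333 194 [ 0.4695 -0.2503  0.0454]
337 232 [ 0.3471 -0.2559  0.0706]
303 197 [ 0.462  -0.1555  0.021 ]
330 160 [ 0.5796 -0.2412  0.0543]
220 175 [0.531  0.1156 0.0589]
207 145 [0.6303 0.1591 0.0565]
207 180 [0.5143 0.1569 0.0634]
260 145 [ 0.6293 -0.0139  0.0578]
252 192 [0.4727 0.0114 0.0893]
300 120 [ 0.7287 -0.151  -0.0018]
```

View pics/c1.png

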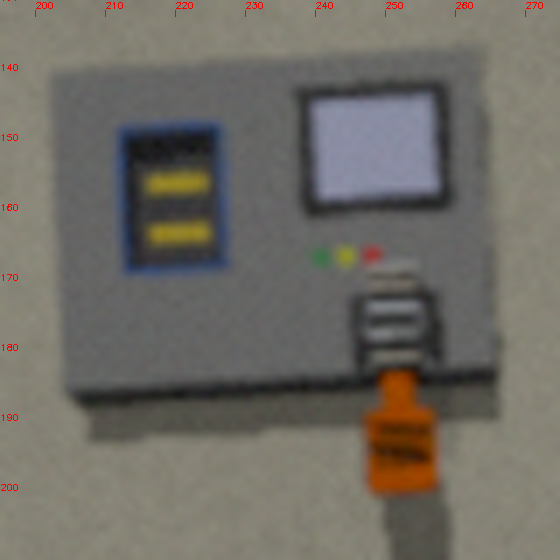

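View pics/c2.png

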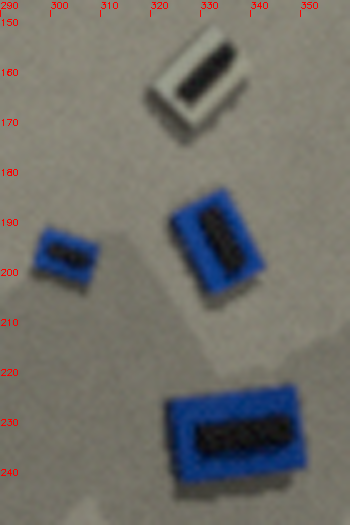

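View pics/c3.png

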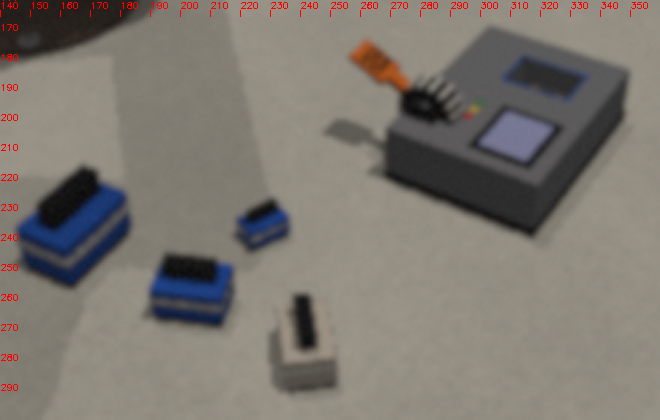

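Middle pack is the block at (333,194). Its size still needs checking in metres. Next I'll refine the bay, tester and pack with masks projected to known heights, from both cameras.

```bash
cat > m.py <<'E'
from h import *
from rig import robot
def proj(info,mask,z):
    v,u=np.nonzero(mask); 
    return np.array([ray(info,a,b,z)[:2] for a,b in zip(u,v)])
def rect(info,mask,z,name):
    n,l,s,c=cv2.connectedComponentsWithStats(mask.astype(np.uint8)); k=1+np.argmax(s[1:,4]); 
    p=proj(info,l==k,z); r=cv2.minAreaRect((p*1000).astype(np.float32)); box=cv2.boxPoints(r)
    e=box[1]-box[0],box[2]-box[1]; L=max(e,key=np.linalg.norm)
    print(name,'c',np.round(r[0],1),'mean',(p.mean(0)*1000).round(1),'size',np.round(r[1],1),'long axis deg',np.degrees(np.arctan2(L[1],L[0])).round(1),'n',s[k,4])
def run(n,fn,boxes):
    D=np.load(fn); im=D['im'].astype(int); info=robot.camera_info(n)
    s=4
    big=cv2.resize(D['im'],None,fx=s,fy=s,interpolation=cv2.INTER_CUBIC).astype(int)
    inf=dict(info); inf['cx']=info['cx']
    R,G,B=big[...,0],big[...,1],big[...,2]
    for name,(u0,u1,v0,v1),z,f in boxes:
        m=np.zeros(R.shape,bool); m[v0*s:v1*s,u0*s:u1*s]=1
        m&=f(R,G,B)
        i2=dict(info); i2['cx']=s*info['cx']+(s-1)/2; i2['cy']=s*info['cy']+(s-1)/2
        n_,l,st,c=cv2.connectedComponentsWithStats(m.astype(np.uint8)); k=1+np.argmax(st[1:,4])
        v,u=np.nonzero(l==k)
        p=np.array([ray(i2,a,b,z,384*s)[:2] for a,b in zip(u,v)]); r=cv2.minAreaRect((p*1000).astype(np.float32)); box=cv2.boxPoints(r)
        e=box[1]-box[0],box[2]-box[1]; L=max(e,key=np.linalg.norm)
        print(n,name,'c',np.round(r[0],1),'mean',(p.mean(0)*1000).round(1),'size',np.round(r[1],1),'long',np.degrees(np.arctan2(L[1],L[0])).round(1),'n',len(u))
blue=lambda R,G,B:(B-R>30)&(B-G>20)
dark=lambda R,G,B:(R+G+B<130)
dblue=lambda R,G,B:blue(R,G,B)|((R+G+B<150))
if __name__=='__main__':
    org=lambda R,G,B:(R-B>70)
    run('top','pics/top0.npz',[('bay',(207,232,143,173),.06,lambda R,G,B:(B-R>18)|(R+G+B<200)|(R-B>40)),('bayblue',(207,232,143,173),.06,lambda R,G,B:(B-R>18)),('packtop',(320,345,180,209),.036,dblue),('ridge',(326,341,183,204),.054,dark),
     ('paddle',(240,262,183,204),.09,org),('screen',(235,262,137,165),.06,lambda R,G,B:(B-R>10)&(R>100))])
    run('scene','pics/scene0.npz',[('bay',(304,340,174,196),.06,lambda R,G,B:(B-R>18)|(R+G+B<170)),('bayblue',(304,340,174,196),.06,lambda R,G,B:(B-R>18)),('ridge',(190,216,240,256),.05,dark),('screen',(294,330,190,220),.06,lambda R,G,B:(B-R>10)&(R>100))])
E
python3 m.py
```

```text
top bay c [587.1 118.8] mean [587.6 118.8] size [73.9 53.6] long 0.5 n 5332
top bayblue c [587.1 118.8] mean [588.  118.3] size [73.9 53.6] long 0.5 n 2143
top packtop c [ 473.5 -251.7] mean [ 473.8 -252.1] size [60.8 44.7] long 26.3 n 3856
top ridge c [ 472.1 -251.7] mean [ 472.3 -251.8] size [45.9 17.9] long 26.5 n 1075
top paddle c [475.1  12. ] mean [472.1  12. ] size [54.7 30.9] long 1.9 n 2157
top screen c [610.7  24.9] mean [610.8  25. ] size [46.6 55.6] long -86.6 n 3731
scene bay c [585.6 119.2] mean [586.3 119.3] size [73.  52.1] long 5.2 n 3341
scene bayblue c [615.8 124.8] mean [613.7 128. ] size [23.8 53.9] long -62.0 n 529
scene ridge c [ 478.2 -258.1] mean [ 478.2 -258.4] size [44.6 24.2] long 26.3 n 1994
scene screen c [608.   26.8] mean [608.1  26.4] size [43.7 52.5] long -86.5 n 3133
```

Run:
```python
from h import *
from m import blue,dark
from rig import robot
info=robot.camera_info('top')
C=[(52,72),(483,47),(497,370),(70,388)]
P=np.array([ray(info,195+(x+.5)/7-.5,130+(y+.5)/7-.5,.06)[:2] for x,y in C])
print((P*1000).round(1),P.mean(0).round(4))
for a,b in((1,0),(2,3),(3,0),(2,1)):
    e=P[b]-P[a]; print(np.linalg.norm(e).round(4),np.degrees(np.arctan2(e[1],e[0])).round(2))
B=[(120,125),(220,123),(226,266),(127,270)]
P=np.array([ray(info,195+(x+.5)/7-.5,130+(y+.5)/7-.5,.06)[:2] for x,y in B])
print((P*1000).round(1),P.mean(0).round(4))
# moments
def mom(n,box,z,f):
    s=4;info=robot.camera_info(n); im=np.load(f'pics/{n}0.npz')['im']
    big=cv2.resize(im,None,fx=s,fy=s,interpolation=cv2.INTER_CUBIC).astype(int); u0,u1,v0,v1=box
    m=np.zeros(big.shape[:2],bool); m[v0*s:v1*s,u0*s:u1*s]=1; m&=f(*np.moveaxis(big,-1,0))
    m=cv2.morphologyEx(m.astype(np.uint8),cv2.MORPH_CLOSE,np.ones((9,9)))
    nn,l,st,c=cv2.connectedComponentsWithStats(m); k=1+np.argmax(st[1:,4]); v,u=np.nonzero(l==k)
    p=np.array([ray(info,(a+.5)/s-.5,(b+.5)/s-.5,z)[:2] for a,b in zip(u,v)])
    w,V=np.linalg.eigh(np.cov(p.T)); d=V[:,1]*np.sign(V[0,1])
    print(n,(p.mean(0)*1000).round(1),'std*sqrt12',(np.sqrt(12*w)*1000).round(1),np.degrees(np.arctan2(d[1],d[0])).round(2))
bf=lambda R,G,B:(B-R>18)|(R+G+B<200)|(R-B>40)
mom('top',(207,232,143,173),.06,bf)
mom('scene',(304,340,174,196),.06,bf)
mom('top',(235,262,137,165),.06,lambda R,G,B:(B-R>10)&(R>100))
mom('scene',(294,330,190,220),.06,lambda R,G,B:(B-R>10)&(R>100))
mom('top',(326,341,183,204),.054,dark)
mom('top',(320,345,180,209),.036,lambda R,G,B:blue(R,G,B)|(R+G+B<130))
for n,b in(('top',(315,350,175,215)),('scene',(188,222,238,272))):
    P=cloud(robot.camera_info(n),np.load(f'pics/{n}0.npz')['d'])[b[2]:b[3],b[0]:b[1]].reshape(-1,3)
    print(n,np.sort(P[:,2])[::-1][:60:6].round(3), (P[P[:,2]>.044].mean(0)*1000).round(1),(P[P[:,2]>.044].shape))
```

```text
[[646.6 175.1]
 [657.6 -25.6]
 [506.3 -31.5]
 [498.6 165.1]] [0.5773 0.0707]
0.201 93.15
0.1967 92.25
0.1484 3.87
0.1515 2.25
[[621.4 143.2]
 [622.2  96.7]
 [555.1  93.5]
 [553.4 139.3]] [0.588  0.1182]
top [587.4 118.5] std*sqrt12 [51.9 72. ] 2.8
scene [586.1 119.2] std*sqrt12 [47.3 72. ] 10.61
top [610.8  25. ] std*sqrt12 [45.2 55.3] -87.02
scene [608.1  26.4] std*sqrt12 [42.7 51.7] -85.91
top [ 472.3 -251.8] std*sqrt12 [16.2 42.5] 25.16
top [ 474.  -252.4] std*sqrt12 [42.1 59.8] 25.27
top [1.316 0.057 0.055 0.054 0.054 0.053 0.052 0.052 0.051 0.05 ] [ 470.9 -243.8  108.1] (68, 3)
scene [0.714 0.056 0.055 0.055 0.055 0.054 0.054 0.054 0.054 0.053] [ 483.5 -264.9   62.1] (129, 3)
```

Measurements agree:
- **Pack:** (0.473, -0.252), yaw about 25°, top about 60 x 42 mm, ridge 0.054 high. It is the middle-sized one.
- **Bay:** (0.587, 0.1187), tester yaw about 2.9°.

Now the pick.

```bash
cat > mv.py <<'E'
from h import *
from rig import robot
def ori(a):
    a=np.radians(a); y=np.array([np.cos(a),np.sin(a),0]); z=np.array([0,0,-1.]); return np.stack([np.cross(y,z),y,z],1)
def st(t=''): print(t,'t',round(robot.read_t(),2),'p',np.round(robot.read_position(),4),'F',np.round(robot.read_force(),1),'g',round(float(robot.read_grip_width()),3))
def snap(n,k):
    im,d=robot.grab_frame(n); np.savez(f'pics/{n}{k}.npz',im=im,d=d); return im,d
E
python3 - <<'E'
from mv import *
for a in(115.2,-64.8):
    q=robot.ik([.473,-.252,.12],ori(a)); print(a,q)
    q=robot.ik([.587,.1187,.12],ori(a-22.3)); print(a,q)
a=min((115.2,-64.8),key=lambda a:max(abs(np.array(robot.ik([.473,-.252,.12],ori(a)))-robot.read_qpos())))
print(a)
robot.goto([.473,-.252,.12],ori(a)); robot.move_gripper(.45); st('above')
robot.servo_line([.473,-.252,.0385],speed=.08); st('down')
im,d=snap('scene',1); crop(im,140,270,180,290,5,'pics/g1.png')
E
```

```text
115.2 [ -7.07757889  13.08147022 -25.12684597   0.         -51.79168381
 -57.72242111]
115.2 [  30.11077243   18.54030027  -17.2520392     0.          -54.20766053
 -117.21077243]
-64.8 [ -7.07757889  13.08147022 -25.12684597   0.         -51.79168381
 122.27757889]
-64.8 [ 30.11077243  18.54030027 -17.2520392    0.         -54.20766053
  62.78922757]
115.2
above t 2.86 p [ 0.473 -0.252  0.12 ] F [ 0.  -0.3  0.8] g 0.45
down t 4.03 p [ 0.4734 -0.2521  0.039 ] F [ 0.5 -0.4  0.8] g 0.449
```

View pics/g1.png

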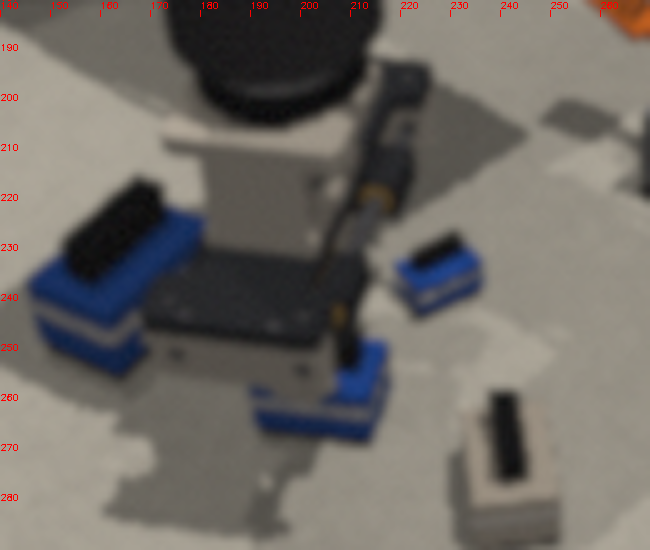

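The fingers straddle the ridge of the middle pack (around (205,258)), and the gripper body is clear of the large pack. Now I'll grip, lift and check.

Run:
```python
from mv import *
robot.move_gripper(0.0); st('grip')
robot.servo_line([.4734,-.2521,.16],speed=.12); st('lift')
robot.goto([.587,.1187,.16],ori(92.9)); st('over bay')
im,d=snap('scene',2); crop(im,230,400,70,230,4,'pics/g2.png')
im,d=snap('top',2); crop(im,180,290,80,210,5,'pics/g3.png')
```

```text
grip t 4.62 p [ 0.473  -0.252   0.0384] F [-0.8 -0.5 -0.7] g 0.162
lift t 5.78 p [ 0.4728 -0.2519  0.1592] F [-0.7  0.1 -2. ] g 0.155
over bay t 7.22 p [0.5868 0.1179 0.1598] F [-0.1  0.3 -1.3] g 0.154
```

View pics/g2.png

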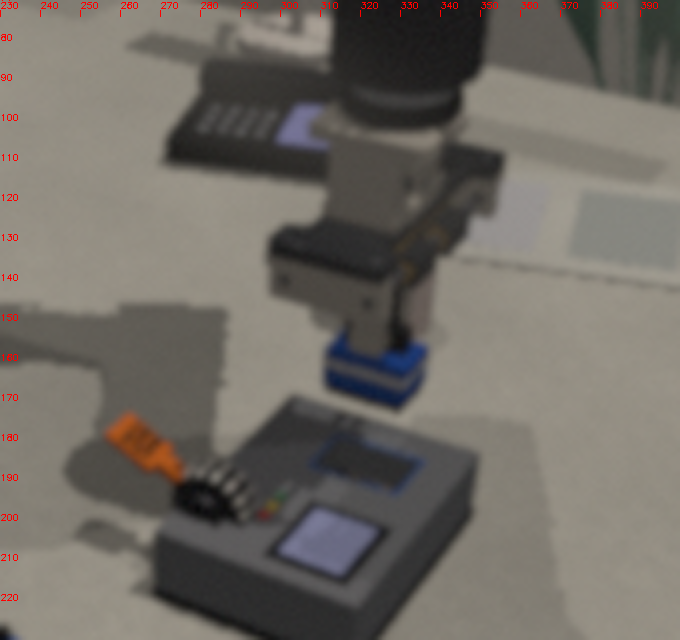

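View pics/g3.png

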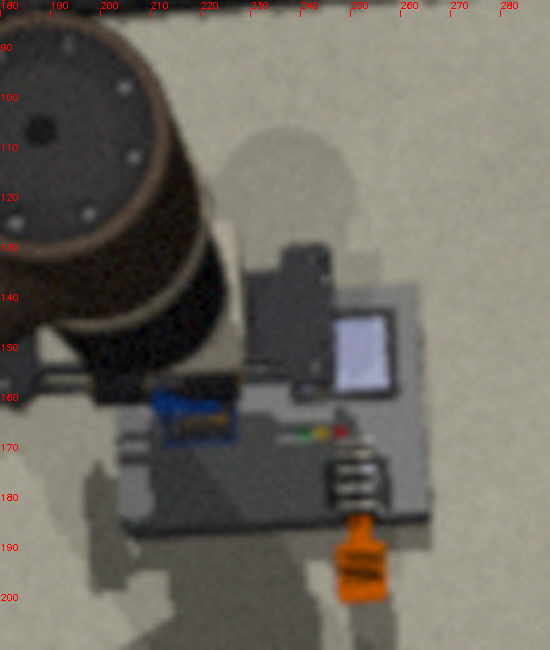

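The pack is held upright (grip 13.6 mm, close to the 14 mm ridge) above the bay. Next, a guarded descent.

Run:
```python
from mv import *
robot.servo_line([.587,.1187,.104],speed=.1); robot.dwell(.3); st('hover'); F0=np.array(robot.read_force())
im,d=snap('scene',3); crop(im,290,360,140,210,9,'pics/g4.png')
for z in np.arange(.101,.0705,-.003):
    robot.servo_line([.587,.1187,z],speed=.04); dF=np.array(robot.read_force())-F0; print(round(z,4),np.round(robot.read_position(),4),dF.round(1))
    if dF[2]>4 or np.hypot(*dF[:2])>6: break
st('end')
im,d=snap('scene',4); crop(im,290,360,140,210,9,'pics/g5.png')
```

```text
hover t 8.33 p [0.5873 0.1188 0.1046] F [ 0.3  0.1 -1. ] g 0.155
0.101 [0.5868 0.1186 0.1007] [-0.1 -0.  -0.6]
0.098 [0.5868 0.1186 0.0977] [-0.3 -0.6 -1.3]
0.095 [0.5868 0.1186 0.0947] [-0.4 -0.3 -0.6]
0.092 [0.5868 0.1186 0.0918] [-0.3 -0.5 -0.7]
0.089 [0.5868 0.1186 0.0887] [-0.6 -0.4 -0.7]
0.086 [0.5868 0.1186 0.0857] [ 0.4 -0.4 -0.6]
0.083 [0.5868 0.1186 0.0827] [-1.1  0.2 -0.4]
0.08 [0.5868 0.1186 0.0797] [ 0.6 -1.  -0.1]
0.077 [0.5868 0.1186 0.0767] [-0.6  0.4 -0.9]
0.074 [0.5869 0.1186 0.0738] [-0.1  0.3  0.2]
0.071 [0.5873 0.1188 0.0711] [-0.2 -0.6  0.6]
end t 11.13 p [0.5873 0.1188 0.0711] F [ 0.1 -0.6 -0.4] g 0.155
```

View pics/g5.png

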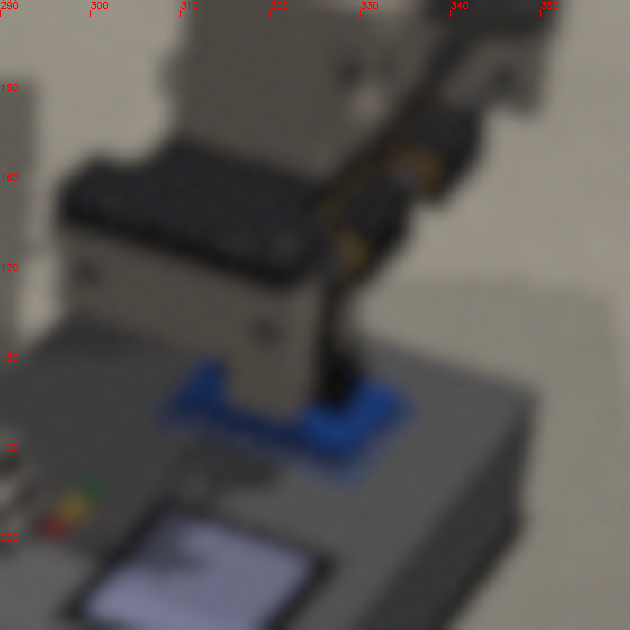

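The pack went in cleanly: shoulders about 10 mm proud, around (320,187). I'll press further with the fingers still gripping the ridge, watching the force.

Run:
```python
from mv import *
F0=-1.0
for z in np.arange(.069,.0585,-.0015):
    robot.servo_line([.587,.1187,z],speed=.03); f=robot.read_force(); print(round(z,4),np.round(robot.read_position(),4),np.round(f,1))
    if f[2]-F0>22: break
robot.dwell(.2); st('pressed')
im,d=snap('scene',5); crop(im,290,360,140,210,9,'pics/g6.png')
```

```text
0.069 [0.5873 0.1188 0.0692] [ 0.4 -1.   2.1]
0.0675 [0.5873 0.1188 0.0676] [ 2.4 -0.7  3.4]
0.066 [0.5873 0.1188 0.066 ] [ 2.4 -1.2  2.3]
0.0645 [0.5872 0.1188 0.0645] [ 3.7 -0.3  3.2]
0.063 [0.5872 0.1188 0.0629] [ 2.5 -0.8  2.7]
0.0615 [0.5873 0.1185 0.0621] [ 1.  -1.8  8.7]
0.06 [0.5874 0.1183 0.0618] [-2.  -2.6 17.2]
0.0585 [0.5877 0.1183 0.0616] [-5.2 -2.9 26.8]
pressed t 13.38 p [0.5878 0.1183 0.0616] F [-5.2 -2.7 27.1] g 0.156
```

View pics/g6.png

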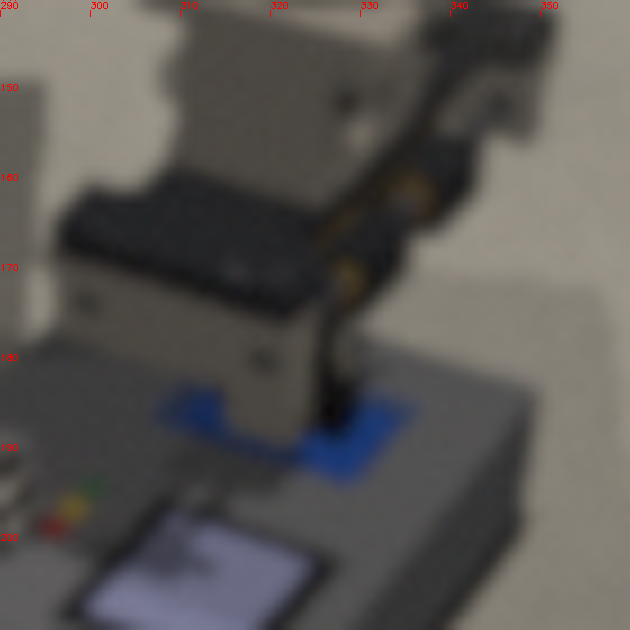

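There is a hard stop with the shoulders at top level. I'll release, then verify by pressing the ridge with shut fingers; contact should be at z = 0.078.

Run:
```python
from mv import *
robot.servo_line([.587,.1187,.0622],speed=.03); robot.move_gripper(.4); st('open')
robot.servo_line([.587,.1187,.11],speed=.12)
robot.move_gripper(0.0); st('shut')
robot.servo_line([.587,.1187,.082],speed=.1)
for z in np.arange(.080,.0725,-.0015):
    robot.servo_line([.587,.1187,z],speed=.03); f=robot.read_force(); print(round(z,4),np.round(robot.read_position(),4),np.round(f,1))
    if f[2]>22: break
robot.servo_line([.587,.1187,.15],speed=.2)
robot.goto([.50,.0135,.2],ori(92.9)); st()
im,d=snap('scene',6); crop(im,230,360,140,230,6,'pics/g7.png')
im,d=snap('top',6); crop(im,195,275,130,210,7,'pics/g8.png')
```

```text
open t 14.32 p [0.587  0.1187 0.0621] F [ 0.3 -0.1 -0.3] g 0.401
shut t 15.64 p [0.587  0.1187 0.11  ] F [-0.2 -0.7 -0.1] g 0.003
0.08 [0.5872 0.1188 0.0804] [0.3 0.4 0.1]
0.0785 [0.587  0.1187 0.0786] [-0.4  0.3  0.7]
0.077 [0.5874 0.1188 0.0782] [-3.1 -1.2  8.9]
0.0755 [0.5877 0.1188 0.078 ] [-6.1 -0.1 18. ]
0.074 [0.588  0.1188 0.0778] [-8.9 -1.6 27.6]
 t 18.49 p [0.4995 0.0129 0.1998] F [-0.6 -0.1 -0.5] g 0.003
```

View pics/g7.png

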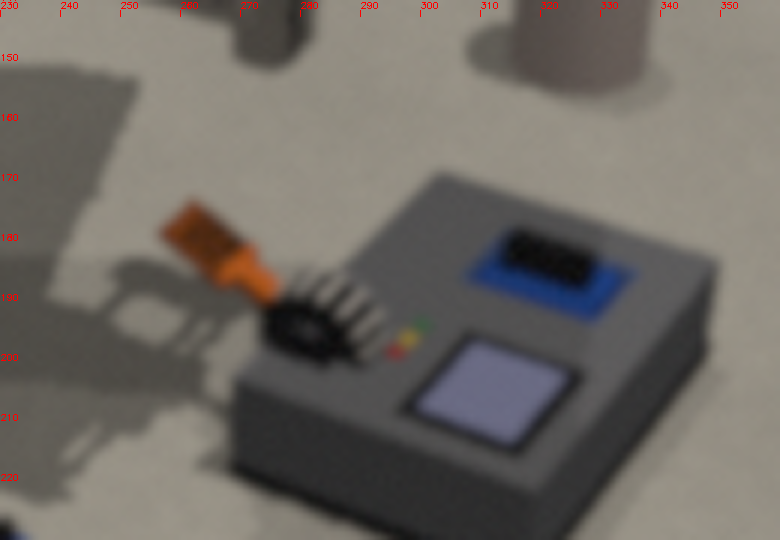

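View pics/g8.png

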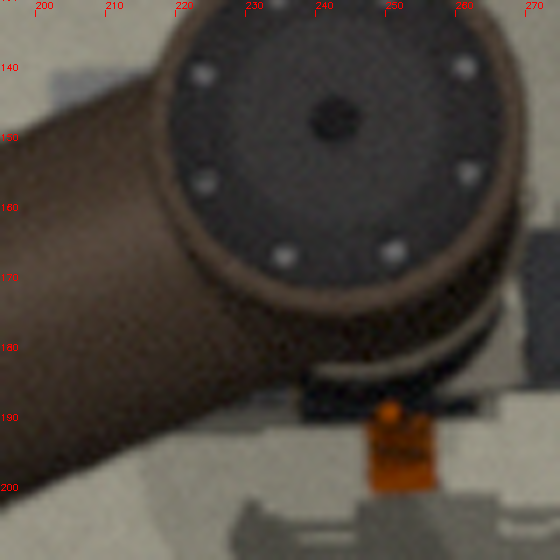

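Pack is home: the ridge top stopped at 0.078 and the shoulders are level with the top at (317,188). Next I'll locate the paddle face.

Run:
```python
from mv import *
i=robot.camera_info('top')
f=lambda x,y,z:ray(i,195+(x+.5)/7-.5,130+(y+.5)/7-.5,z)
n=(f(367,408,.083)+f(434,406,.083))/2; fa=(f(370,493,.101)+f(437,491,.101))/2
print(n,fa,(n+fa)/2, np.linalg.norm((fa-n)))
D=np.load('pics/scene0.npz'); im=D['im']; P=cloud(robot.camera_info('scene'),D['d']); m=(im[...,0].astype(int)-im[...,2]>70); m[:,:255]=0; m[:,285:]=0; m[:170]=0; m[200:]=0
Q=P[m]; Q=Q[(Q[:,2]>.06)&(Q[:,2]<.12)]; print(len(Q)); 
for q in Q[np.argsort(Q[:,0])][::8]: print(q.round(3))
```

```text
[0.48690268 0.01226794 0.083     ] [0.44713726 0.01048188 0.101     ] [0.46701997 0.01137491 0.092     ] 0.043686138620039255
123
[0.449 0.018 0.102]
[0.453 0.023 0.101]
[ 0.454 -0.003  0.099]
[0.457 0.002 0.097]
[0.46  0.008 0.099]
[0.463 0.013 0.094]
[ 0.467 -0.001  0.097]
[0.47  0.012 0.094]
[0.473 0.014 0.094]
[0.476 0.018 0.089]
[0.479 0.01  0.088]
[0.482 0.015 0.086]
[ 0.484 -0.003  0.088]
[0.487 0.017 0.084]
[0.494 0.012 0.079]
[0.499 0.009 0.077]
```

Run:
```python
from mv import *
o=ori(92.9); X,Y=.466,.0115
robot.goto([X,Y,.13],o); robot.servo_line([X,Y,.108],speed=.1); st('above'); z0=robot.read_force()[2]
for z in np.arange(.104,.034,-.003):
    robot.servo_line([X,Y,z],speed=.05); f=robot.read_force(); p=robot.read_position(); print(round(z,4),np.round(p,4),np.round(f,1))
    if f[2]-z0>18 or np.hypot(*f[:2])>15 or z<.0455: break
im,d=snap('scene',7); crop(im,230,360,120,230,6,'pics/g9.png'); st()
```

```text
above t 19.37 p [0.4668 0.0117 0.1084] F [-0.1 -0.3 -0.1] g 0.005
0.104 [0.4663 0.0116 0.1043] [-0.4  0.5 -0.3]
0.101 [0.4659 0.0115 0.101 ] [-0.4 -0.3  0.3]
0.098 [0.4664 0.0116 0.0983] [0.2 0.7 5.6]
0.095 [0.4663 0.0116 0.0954] [-1.5  0.5  5.7]
0.092 [0.4662 0.0115 0.0923] [-1.7  0.4  5.7]
0.089 [0.4662 0.0115 0.0893] [-0.6  0.4  5.4]
0.086 [0.466  0.0115 0.0861] [-2.2  0.1  5.6]
0.083 [0.4659 0.0114 0.083 ] [-2.3  0.3  4.8]
0.08 [0.4659 0.0115 0.0799] [-1.6 -0.2  2.7]
0.077 [0.4659 0.0114 0.0771] [-2.3  0.4  5.4]
0.074 [0.4657 0.0114 0.0742] [-3.1  1.   7.2]
0.071 [0.4653 0.0113 0.071 ] [-3.5  0.7  6.4]
0.068 [0.4652 0.0113 0.0679] [-4.2  0.8  5.9]
0.065 [0.4651 0.0113 0.0649] [-4.7  0.4  6.6]
0.062 [0.4652 0.0112 0.0619] [-5.5 -0.1  6.2]
0.059 [0.4653 0.0113 0.059 ] [-5.   1.1  7.1]
0.056 [0.4655 0.0113 0.0562] [-5.1 -1.1  8.9]
0.053 [0.4659 0.0114 0.0534] [-4.2 -0.5  8.9]
0.05 [0.4663 0.0114 0.0505] [-3.3 -1.8  9.1]
0.047 [0.467  0.0115 0.0477] [-1.9 -2.9  8.3]
0.044 [0.4676 0.0117 0.0449] [ 0.6 -2.2  8.2]
 t 24.67 p [0.4677 0.0117 0.0449] F [ 0.4 -3.7  8.2] g 0.004
```

View pics/g9.png

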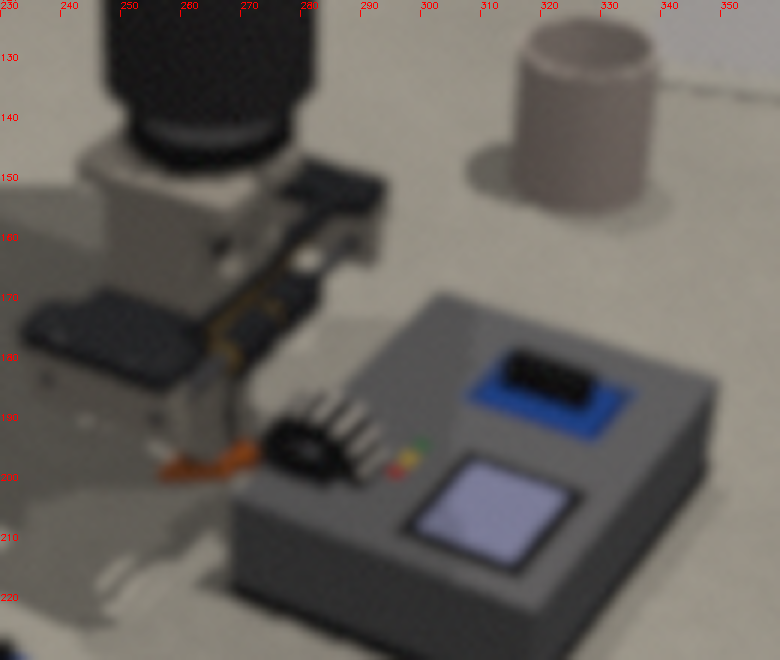

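The fingers hold the paddle nearly down, with the tip at about (262,198). I'll continue in 1 mm steps to the stop.

Run:
```python
from mv import *
X,Y=.466,.0115
for z in np.arange(.043,.0325,-.001):
    robot.servo_line([X,Y,z],speed=.03); f=robot.read_force(); p=robot.read_position(); print(round(z,4),np.round(p,4),np.round(f,1))
    if f[2]>19 or np.hypot(*f[:2])>15: break
robot.dwell(.3); st()
im,d=snap('scene',8); crop(im,230,360,120,230,6,'pics/g10.png')
```

```text
0.043 [0.4679 0.0118 0.0441] [ 0.6 -2.6  8.3]
0.042 [0.4681 0.0118 0.0433] [ 0.6 -3.2 11.4]
0.041 [0.4684 0.0118 0.0426] [ 0.6 -3.5 12.8]
0.04 [0.4687 0.0118 0.0418] [ 0.5 -3.1 15.7]
0.039 [0.469  0.0119 0.041 ] [ 2.1 -3.8 16.4]
0.038 [0.4692 0.0119 0.0407] [-1.8 -5.  25.2]
 t 26.47 p [0.4691 0.0119 0.0407] F [-2.6 -4.2 25.7] g 0.005
```

View pics/g10.png

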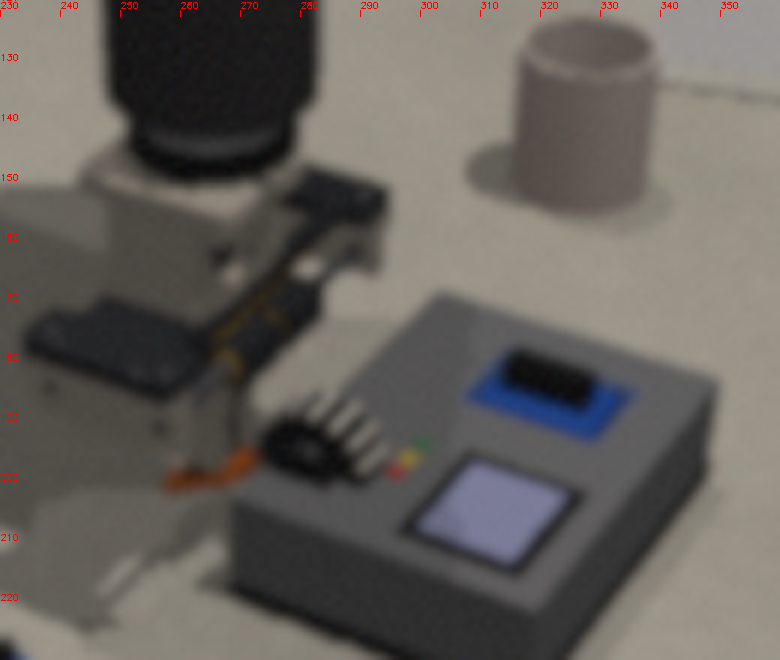

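Run:
```python
from mv import *
D=np.load('pics/scene8.npz'); im=D['im']; P=cloud(robot.camera_info('scene'),D['d']); m=(im[...,0].astype(int)-im[...,2]>60); m[:,:252]=0; m[:,285:]=0; m[:190]=0; m[210:]=0
Q=P[m]; Q=Q[np.argsort(Q[:,0])]
print(len(Q))
for q in Q[::5]: print(q.round(3))
print(np.degrees(np.arctan(np.polyfit(Q[:,0],Q[:,2],1)[0])))
i=robot.camera_info('scene'); f=192/np.tan(np.radians(i['vfov']/2))
for ang in(.6,.7,.8,.9,.94):
    a=np.radians(26)-ang; c,s=np.cos(a),np.sin(a); o=[]
    for r,h,w in((87,4,-16),(87,4,16),(87,-4,16),(87,-4,-16)):
        x=.527-(r*c-h*s)/1000; z=.062+(r*s+h*c)/1000
        p=i['view']@[x,.0115+w/1000,z,1]; o.append((f*p[0]/p[2]+i['cx'],f*p[1]/p[2]+i['cy']))
    print(ang,np.round(o,1).tolist())
crop(im,245,285,185,210,18,'pics/g11.png')
```

```text
16
[ 0.46  -0.008  0.032]
[0.483 0.004 0.042]
[0.485 0.005 0.043]
[0.492 0.005 0.049]
27.459062534848904
0.6 [[253.9, 191.2], [260.5, 185.8], [260.9, 188.2], [254.3, 193.6]]
0.7 [[254.3, 193.8], [260.9, 188.4], [261.5, 190.8], [254.9, 196.2]]
0.8 [[255.0, 196.4], [261.5, 191.0], [262.3, 193.4], [255.8, 198.9]]
0.9 [[255.9, 199.1], [262.4, 193.6], [263.4, 196.0], [256.9, 201.5]]
0.94 [[256.3, 200.2], [262.8, 194.7], [263.9, 197.1], [257.4, 202.6]]
```

View pics/g11.png

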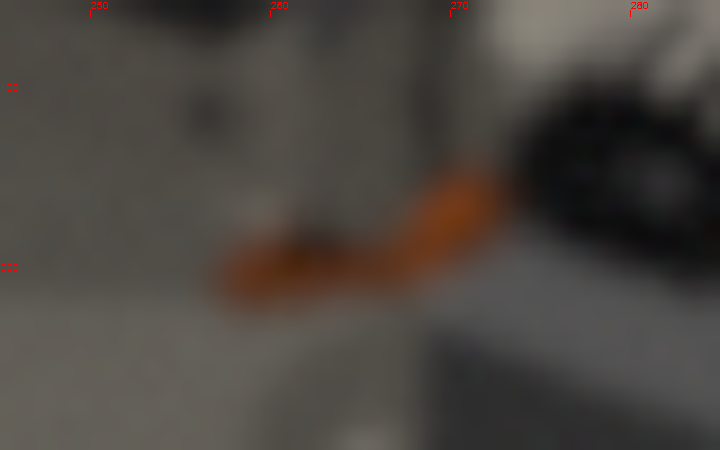

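The slope is 27.5° below level and the tip corner at (257,201) matches a dial angle of 0.90–0.94. I'll check it is steady, then hand in.

Run:
```python
from mv import *
im,d=snap('top',9); cv2.imwrite('pics/top9.png',im[:,:,::-1])
robot.dwell(.5); st(); robot.job_done(); st()
```

```text
t 27.07 p [0.4692 0.0119 0.0407] F [-2.6 -3.8 25.5] g 0.004
the job is handed in; nothing more can be done
the job is handed in; nothing more can be done
```

View pics/top9.png

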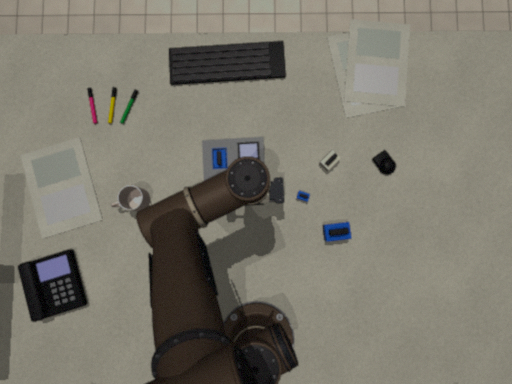

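The job is handed in at about 27 s, with the pack seated and the shut fingers still holding the paddle down at the third click.

- **Pack:** I gripped the middle-sized blue pack by its ridge, lowered it into the bay, pressed it to the hard stop and let go. A second press with shut fingers stopped on the ridge at z = 0.078, as expected for shoulders flush with the tester's top.
- **Paddle:** I pressed it down until the force rose sharply, from 16 to 25 N, at z = 0.0407. That is close to the height I calculated for the hard stop. In the picture the paddle slopes 27.5° below level, which puts the dial at about 0.90–0.94 rad, and the hold stayed steady at about 25 N. That is above the 7–13 N given for holding at the third click, because the paddle is being pushed against the hard stop.
- **Bystanders:** In the last top view, the white pack, mug, mouse and the other blue blocks look unmoved.

The two cameras differed by about 1.5 mm on the bay's position, but the pack went in without trouble. No other check failed or disagreed.

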